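# Fit the crank to the nut mill's quick coupler

### The job

Fit the loose crank to the hand mill: pull the coupler's sleeve down until it stays down by itself, then set the crank's shank in the coupler, feel for the turn at which its square drops in, and press it gently home until the sleeve springs back up and locks it. Work by feel and never force the crank (a push or twist that loads the fit with some 5 kg is too much), and leave the walnuts, the pear and the cup where they are.

Things in the scene. Friction and masses are not known exactly. Their poses are not given: they have to be found in the camera images.
- chuck_mouth (a point): Centre of the coupler's open mouth, 155 mm above the table, on top of the hand mill; z up along the coupler's axis. The coupler is a steel tube 36 mm wide. Its bore is round, 26 mm wide and 23 mm deep, then goes on as a square hole (see square_hole).
- square_hole (a point): A point fixed to the mill on the coupler's axis, 23 mm below its mouth: top of the square hole, 17.2 mm wide, 13 mm deep. A spring plunger fills it from 6 mm down; pressing the crank home takes about 10 N. Hole, tube and sleeve sit on the burr spindle, which may stand at any angle about z that is NOT measured (this point does not turn with it); it turns only against about 0.35 Nm.
- sleeve_middle (a point): A point fixed to the mill, on the coupler's axis, 19 mm below its mouth: the middle of the sleeve while the sleeve is up. The sleeve is a ribbed steel ring round the tube, 46 mm wide and 26 mm high (from 6 to 32 mm below the mouth while up); the room round it is clear down to 55 mm below the mouth.
- sleeve (a joint): How far the sleeve is pulled down, m: 0 = up, 0.011 = lowest stop. A spring (8 N up, 14 N down) returns it; the latch adds a few N. Pulled past 0.0095 and let go it stays latched at about 0.0077. While up, three jaws narrow the bore and keep the crank out. Latched, the bore is open; the crank's tip pressing the plunger in by 3 to 4 mm frees it, it springs up and the jaws grip the neck.
- mill: The hand mill, fixed to the table: round foot 122 mm wide, glass jar, white housing up to 95 mm, the steel coupler above. Origin on its axis at the table. Two lamps (shades 140 mm wide, lower rims 0.57 m above the table) hang beyond the work, at x 0.58, y -0.27 and x 0.65, y 0.36: keep the arm clear of them.
- crank: The loose crank, 240 g. Origin in the middle of its steel grip block: 34 mm along x, 24 mm along y (grip across these flat sides), from 26 mm below to 18 mm above the origin. z up; x along the flat arm (14 mm wide, 4 mm to 14 mm below the origin) to an upright wooden knob 95 mm out, 24 mm wide, its top 38 mm above the origin.
- shoulder (a point): Underside of the crank's round shoulder (31 mm wide), on the shank's axis, 30 mm below the crank's origin, same axes. Fully home it rests on the coupler's mouth; when locked it may stand up to 3 mm above it.
- crank_tip (a point): Lower end of the crank's shank, 34 mm below the shoulder, same axes. From the shoulder down: 24 mm round for 7 mm, 16 mm neck for 9 mm, 24 mm collar for 6 mm, 16 mm square (sides along x and y) for 12 mm, barely bevelled at the tip. If the square is not in line it stops at the top of the square hole; it fits at four angles a quarter turn apart, within about 4 degrees.
- rest: Wooden block 80 x 150 x 44 mm, fixed; origin at the centre of its underside. The crank stands in a 27 mm round hole on its +y side, its shoulder on the block; it must be lifted 36 mm straight up. A steel burr cone 12 mm high lies on the other side.
- walnut_1: A walnut, 35 mm, not to be moved; origin at its underside as it lies at the start.
- walnut_2: A walnut, 35 mm, not to be moved; origin at its underside as it lies at the start.
- pear_1: A standing pear, 68 mm wide and 101 mm high, not to be moved; origin at its underside.
- espresso_cup: A small cup, 67 x 94 x 58 mm, not to be moved; origin at its underside.

How it is judged:
On the way:
1. the sleeve is latched down by itself, nothing holding it, and the crank not in the coupler yet (value of joint sleeve above 0.0055 m and contact force between each of the arm, the fingers and mill below 0.3 N and horizontal distance between crank and chuck_mouth above 0.05 m), for 0.2 s.
At the end, for the whole second after the job is handed in: The crank stands upright in the coupler (axis within 4 mm and 0.1 rad), its shoulder within 3.5 mm of the mouth, the sleeve is back up within 1.5 mm, and the crank is released and at rest (value of joint sleeve below 0.0015 m and z of shoulder in the frame of chuck_mouth between -0.0025 and 0.0035 m and horizontal distance between shoulder and chuck_mouth below 0.004 m and angle between crank's own z axis and vertical below 0.1 rad and linear speed of crank below 0.02 m/s); the robot touches nothing.
It fails at once if the crank forced against the mill with more than 50 N (all its contacts together) (contact force between crank and mill above 50 N).
It fails at once if a walnut, the pear or the cup pushed more than 3 cm from its place (distance of any of walnut_1, walnut_2, pear_1, espresso_cup from where it was at the start of the episode above 0.03 m).
It also fails if it takes over 72 s, if anything falls off the work surface, if the arm or the gripper's body presses on something with over 40 N, if the wrist force passes 120 N, or if a joint passes its speed limit or range.

### The arm

A 6-joint arm with a two-finger parallel gripper is mounted at the origin on a cart in front of the work surface, level with it; the furniture and walls round the work are solid. World frame = base frame: x ahead of the robot, y to its left, z up, the work surface at z = 0. Lengths are in m, angles in rad, forces in N, time in s.
With the tool pointing down it reaches from about 0.35 to 0.975 m from the base axis. Payload 4.9 kg.
Tool frame: the origin (TCP) lies at the very end of the fingers, on their centre line; the grasp point (between the pads) lies 19 mm behind it; z points along the fingers, y is the line along which they close (so a half turn about z gives the same grasp; the last joint's range is limited). The gripper opens to 85 mm and grips with 20 to 120 N. Pads are 22 mm wide; open, the fingers measure 114 mm over their backs; the gripper's body (76 mm by 85 mm) begins 54 mm behind the grasp point. The pads swing forward as they close: fully open they stand 13 mm farther back than shut.
Start: joints at [-1.419, 0.053, 1.613, -0, 1.476, -0.119], TCP at [0.167, -0.602, 0.231] pointing down, gripper open.
Joint ranges: [-3.01, 3.01], [-1.01, 2.22], [0.06, 2.58], [-1.02, 4.17], [0.09, 2.62], [-3.14, 3.14]. Speed limits (rad/s): [2.57, 2.57, 3.14, 3.14, 3.14, 3.14].

### API

Orientations are given as a rotation vector (axis times angle).
In Python, from station import ctrl gives the robot as it stands.
- The arm moves only by the shell command python3 -m crank 'ROWS' [OPENING] [FORCE]. ROWS is text: rows parted by semicolons, each of 4 numbers parted by spaces: the shift along the world's x, y, z in units of 0.5 m (1.0 is 0.5 m), then the turn about the world's z in units of 90 degrees (1.0 is 90 degrees). In form: x y z turn; .... A call has exactly 5 rows; each row shifts and turns the commanded pose from where the row before left it; what a row does not reach is not made up. A row lasts 1/12 s, in which the tool goes at most 41.7 mm and 7.16 degrees, less where a joint would pass 70% of its speed; a pose out of reach is approached as far as the arm can. A call with a number of a shift or a turn outside -1 to 1 is refused whole. A call with a gripper value outside its range is refused whole. OPENING is the opening in per cent of the stroke, from 0 (shut) to 100 (fully open), set as the call begins (- or left out, the last holds). The fingers move at their own pace and stop on an object; FORCE is the grip in N (left out, the last holds). Time passes only in rows, so rows that do not move let the fingers close, or fill a call up. It gives the time, the measured TCP pose, the force, the opening and the grip force at its end, in the units of the state.
- ctrl.get_obs(): the state, without advancing time (a new reading comes with each control period).
- ctrl.get_image(name): name is "scene" or "top" or "wrist"; returns (picture, depth): 384x512x3 uint8, red, green, blue; 384x512 float32, m along the optical axis (not along the pixel's ray), 0 where there is no reading.
- ctrl.get_calibration(name): a dict with "fx", "fy", "cx", "cy" (pixels), "extrinsics" (4x4, takes a point from world to camera coordinates). Camera axes: x right, y down, z forward; pixel columns grow to the right and rows downward; lengths in m; the calibration is good to about 2 mm. A picture is of the moment at which its call begins: read the wrist's pose just before it. get_calibration takes no time and is no camera call; for the wrist camera it gives the pose at the moment of the call.
- ctrl.finish_job(): hands the job in; it is judged then, once.
The state is a dict: "t": time; "q": joint angles; "dq": joint speeds; "effort": joint torques, N m; "tool_pos": TCP position; "tool_rot": TCP orientation; "contact_force": force on the tool from outside, world axes, zero at the start; "wrist_torque": the same for the moment, N m; "opening": finger opening in m; "grip_force": force on a finger pad.
Only numpy, scipy, OpenCV 4.12 (cv2) and the standard library are available. Lean on these libraries where they do the work, as an engineer would, in place of code of your own. Each camera call takes 0.05 s, during which the arm holds its last target. There are 200 camera calls.

## Working session

There is one attempt and no reset: what is moved stays moved. The work goes in short steps, Python scripts to look and compute and a shell command to move; the robot and the scene stay as the last step left them, time stands still between calls to the robot, and variables do not carry over. Pictures are saved under pics/ and viewed, at most 10 in all, crops included, and the job is handed in when it is done.

```bash
ls; mkdir -p pics; python3 - <<'E'
from station import ctrl
import cv2,numpy as np
o=ctrl.get_obs();print(o)
for n in("scene","top"):
    im,d=ctrl.get_image(n);c=ctrl.get_calibration(n)
    np.savez(f"pics/{n}0.npz",im=im,d=d,**c)
    cv2.imwrite(f"pics/{n}0.png",im[:,:,::-1]);print(n,c)
E
```

```text
pics
{'t': 0.0, 'q': array([-1.41901026e+00,  5.33748269e-02,  1.61430245e+00, -2.24129075e-05,
        1.47599049e+00, -1.18989432e-01]), 'dq': array([ 1.25263328e-03, -1.26617099e-04,  2.98470253e-04, -5.87233991e-04,
       -7.13057103e-04, -1.50280624e-05]), 'effort': array([ 5.95387755e-04, -3.93671536e+01, -3.70182252e+01, -1.80228739e-05,
        6.83413455e-03, -1.49024550e-05]), 'tool_pos': array([ 0.16707977, -0.601605  ,  0.23004683]), 'tool_rot': array([-3.11078821e+00, -4.23758300e-01,  8.84308487e-05]), 'contact_force': array([-0.33203863, -1.00184962,  0.48581886]), 'wrist_torque': array([-9.48208607e-05, -3.17418276e-02, -4.72602102e-03]), 'grip_force': 0.0, 'opening': 0.08523414587847761}
scene {'fx': 387.66133116483263, 'fy': 387.66133116483263, 'cx': 257.2210221310962, 'cy': 191.47891636247022, 'extrinsics': array([[ 0.92185284, -0.38752853, -0.00299741, -0.41525905],
       [-0.2262283 , -0.53183984, -0.8160681 ,  0.3057457 ],
       [ 0.31465552,  0.75297279, -0.57794799,  0.65075331],
       [ 0.        ,  0.        ,  0.        ,  1.        ]])}
top {'fx': 382.7581980592342, 'fy': 382.7581980592342, 'cx': 261.2628592648921, 'cy': 196.80964436793582, 'extrinsics': array([[-3.03199004e-02, -9.99540227e-01, -1.95561545e-04,
         1.46994292e-01],
       [-9.76874076e-01,  2.96737774e-02, -2.11746326e-01,
         5.56978919e-01],
       [ 2.11654774e-01, -6.22908851e-03, -9.77324642e-01,
         1.03822605e+00],
       [ 0.00000000e+00,  0.00000000e+00,  0.00000000e+00,
         1.00000000e+00]])}
```

View pics/scene0.png

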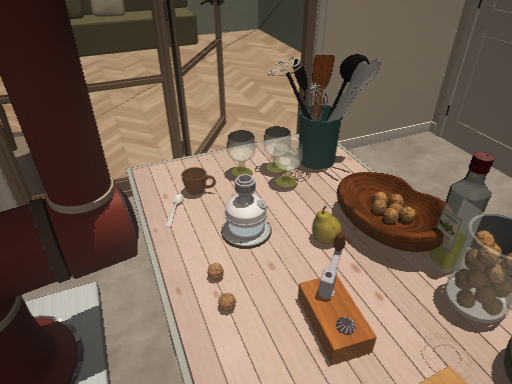

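View pics/top0.png

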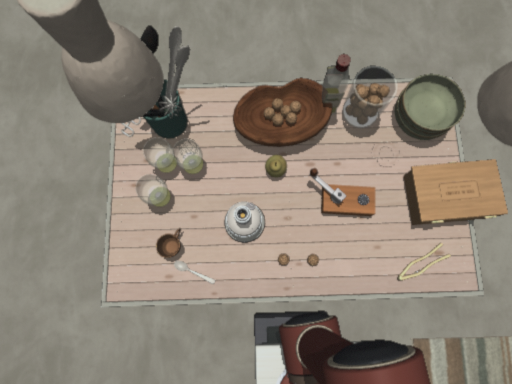

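The scene picture shows the mill at (245,212), the crank on its rest at (330,280), its knob at (340,242), and the pear at (326,226). In the top picture the mill is at (243,215), the crank block at about (339,195) with its knob at (314,173), and the walnuts at (284,259) and (313,260). Next I'll measure these from the depth.

```bash
cat > h.py <<'E'
import numpy as np
def cloud(n):
    f=np.load(f"pics/{n}.npz");d=f["d"];v,u=np.mgrid[:384,:512]
    P=np.stack([(u-f["cx"])/f["fx"]*d,(v-f["cy"])/f["fy"]*d,d],-1);E=f["extrinsics"]
    return (P-E[:3,3])@E[:3,:3],f["im"],d
E
python3 - <<'E'
from h import *
import cv2
for n in("top0","scene0"):
    P,im,d=cloud(n);print(n)
    q={"top0":dict(mill=(243,215),block=(339,195),knob=(314,173),cone=(363,200),w1=(284,259),w2=(313,260),pear=(276,166),cup=(168,246),rest=(350,210)),
       "scene0":dict(mill=(245,183),block=(327,287),knob=(340,242),cone=(346,325),pear=(326,220))}[n]
    for k,(u,v) in q.items(): print(k,P[v,u].round(4))
    # mill coupler slice
    def near(c,r,z0,z1):
        m=(d>0)&(np.hypot(P[...,0]-c[0],P[...,1]-c[1])<r)&(P[...,2]>z0)&(P[...,2]<z1);return P[m]
    c=P[q["mill"][1],q["mill"][0]][:2]
    for z0,z1 in((.145,.165),(.12,.15),(.1,.12),(0.06,.095),(.004,.03)):
        s=near(c,.09,z0,z1)
        if len(s): print(z0,len(s),s.min(0).round(4),s.max(0).round(4),cv2.minEnclosingCircle(s[:,:2].astype(np.float32)))
    c=P[q["block"][1],q["block"][0]][:2]
    for z0,z1 in((.083,.1),(.055,.075),(.04,.047),(.1,.13)):
        s=near(c,.14,z0,z1)
        if len(s): print("crank",z0,len(s),s.mean(0).round(4),cv2.minAreaRect(s[:,:2].astype(np.float32)))
    np.save
P,im,d=cloud("top0")
big=lambda a,b,c,e:cv2.resize(im[a:b,c:e,::-1],None,fx=6,fy=6,interpolation=cv2.INTER_CUBIC)
cv2.imwrite("pics/crop.png",np.hstack([big(165,225,300,382),big(190,250,220,270)]))
E
```

```text
top0
mill [0.4989 0.1806 0.125 ]
block [ 0.5525 -0.086   0.0932]
knob [ 0.6152 -0.0188  0.1033]
cone [ 0.5435 -0.1616  0.0569]
w1 [0.3842 0.071  0.0363]
w2 [ 0.379  -0.011   0.0358]
pear [0.645  0.0854 0.0825]
cup [0.4338 0.4078 0.0042]
rest [ 0.5181 -0.1255  0.0423]
0.145 168 [0.4763 0.1611 0.1455] [0.522  0.2031 0.1603] ((0.49919015169143677, 0.18201512098312378), 0.023080924525856972)
0.12 142 [0.4764 0.1592 0.1201] [0.522  0.2031 0.1499] ((0.49917101860046387, 0.1820426732301712), 0.02309703826904297)
0.1 14 [0.4808 0.1754 0.1039] [0.5082 0.1928 0.1199] ((0.49446505308151245, 0.18543125689029694), 0.015596545301377773)
0.06 686 [0.4496 0.1324 0.06  ] [0.5499 0.2317 0.095 ] ((0.4993279278278351, 0.18164923787117004), 0.05071207508444786)
0.004 313 [0.4154 0.1031 0.004 ] [0.5754 0.2664 0.0221] ((0.500810980796814, 0.1833990514278412), 0.08645936846733093)
crank 0.083 129 [ 0.566  -0.074   0.0923] ((0.5871114730834961, -0.056084081530570984), (0.12219340354204178, 0.024459216743707657), 44.623470306396484)
crank 0.055 181 [ 0.5788 -0.0736  0.0654] ((0.5673361420631409, -0.0846040621
[... 1031 characters left out ...]
0.12   0.004 ] [0.5578 0.2256 0.0299] ((0.49749016761779785, 0.179006889462471), 0.06059342995285988)
crank 0.083 301 [ 0.5694 -0.0734  0.0913] ((0.5821483135223389, -0.05948161333799362), (0.11429222673177719, 0.023896481841802597), 45.71821594238281)
crank 0.055 336 [ 0.5705 -0.0891  0.0638] ((0.5667068362236023, -0.08780307322740555), (0.1765461415052414, 0.05359526723623276), 64.69805145263672)
crank 0.04 2561 [ 0.5476 -0.1362  0.0438] ((0.5516673922538757, -0.12513142824172974), (0.15143807232379913, 0.08224639296531677), 84.57186126708984)
crank 0.1 70 [ 0.6188 -0.0227  0.1071] ((0.6201989054679871, -0.02146521955728531), (0.016271864995360374, 0.016155872493982315), 59.65314483642578)
```

View pics/crop.png

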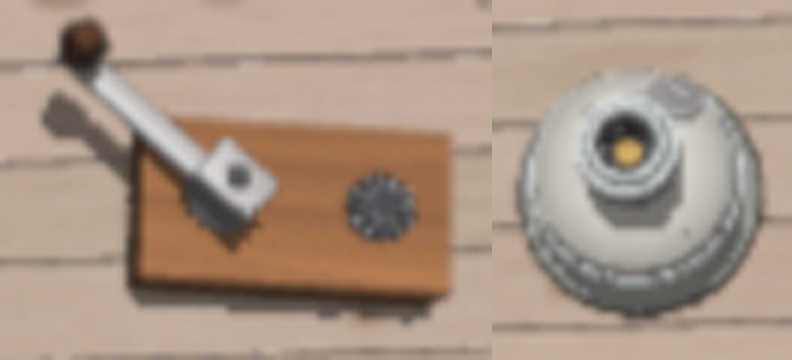

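The crop agrees with the measurements. The mill axis is at about (0.498, 0.181), its mouth shows as expected, and the crank points at about 44.5° with its block at about (0.553, -0.086). I'm moving above the mill and turning the tool to 44.5°.

```bash
python3 -m crank '.0325 .0755 .01 .065;.0325 .0755 .01 .065;.0325 .0755 .01 .065;.0325 .0755 .01 .065;.0325 .0755 .01 .065' 100 40
python3 -m crank '.0325 .0755 .01 0;.0325 .0755 .01 0;.0325 .0755 .01 0;.0325 .0755 .01 0;.0325 .0755 .01 0'
python3 -m crank '.0325 .0755 0 0;.0325 .0755 0 0;.0325 .0755 0 0;.0325 .0755 0 0;.0325 .0755 0 0'
python3 -m crank '.0325 .0755 0 0;.0325 .0755 0 0;.0325 .0755 0 0;.02 .0455 0 0;0 0 0 0'
python3 - <<'E'
from station import ctrl
import cv2,numpy as np
o=ctrl.get_obs();print(o)
im,d=ctrl.get_image("wrist");c=ctrl.get_calibration("wrist")
np.savez("pics/w1.npz",im=im,d=d,**c);cv2.imwrite("pics/w1.png",im[:,:,::-1])
print(c)
E
```

```text
t: 0.52
tool_pos: [0.2487, -0.4114, 0.2557]
tool_rot: [-2.901, -1.202, -0.0]
contact_force: [1.2, -0.9, 0.8]
opening: 0.0852
grip_force: 0.0
t: 0.93
tool_pos: [0.3297, -0.2227, 0.2811]
tool_rot: [-2.905, -1.195, -0.0]
contact_force: [0.9, -1.2, 0.1]
opening: 0.0858
grip_force: 0.0
t: 1.35
tool_pos: [0.411, -0.0338, 0.2811]
tool_rot: [2.904, 1.196, 0.001]
contact_force: [1.2, -1.0, 0.5]
opening: 0.0855
grip_force: 0.0
t: 1.77
tool_pos: [0.4701, 0.1038, 0.2804]
tool_rot: [-2.9, -1.204, 0.001]
contact_force: [-0.0, -0.3, 0.4]
opening: 0.0854
grip_force: 0.0
{'t': 1.7667, 'q': array([ 6.17549068e-02, -3.24192330e-01,  1.87302785e+00,  1.49391232e-03,
        1.59419338e+00,  8.45708522e-01]), 'dq': array([-0.06955398, -0.04099741,  0.03180261, -0.04549305,  0.02855751,
       -0.05786754]), 'effort': array([  1.16524749, -22.89242864, -38.55271339,   0.2177495 ,
        -0.18908216,   0.31020591]), 'tool_pos': array([0.4701144 , 0.10382878, 0.2804046 ]), 'tool_rot': array([-2.89982720e+00, -1.20365989e+00,  1.36836985e-03]), 'contact_force': array([-0.04880466, -0.30198372,  0.40881248]), 'wrist_torque': array([-0.0056934 , -0.01033752, -0.03684282]), 'grip_force': 0.0, 'opening': 0.08538130110788669}
{'fx': 310.8296620166881, 'fy': 310.8296620166881, 'cx': 258.31948962630014, 'cy': 190.04161769320086, 'extrinsics': array([[ 0.70658994, -0.70762086, -0.00183823, -0.25889957],
       [-0.67618124, -0.67595731,  0.29301988,  0.33371965],
       [-0.20858954, -0.20580192, -0.95610458,  0.54475331],
       [ 0.        ,  0.        ,  0.        ,  1.        ]])}
```

View pics/w1.png

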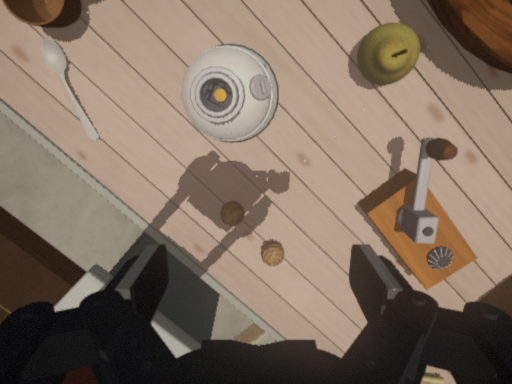

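The wrist view shows the coupler mouth at (220,94), the crank block at (424,228) and the knob at (440,149). I'll refine the positions from this view.

```bash
python3 - <<'E'
from h import *
import cv2
P,im,d=cloud("w1")
f=np.load("pics/w1.npz");E=f["extrinsics"];print("cam",(-E[:3,:3].T@E[:3,3]).round(3))
def near(c,r,z0,z1):
    m=(d>0)&(np.hypot(P[...,0]-c[0],P[...,1]-c[1])<r)&(P[...,2]>z0)&(P[...,2]<z1);return P[m]
c=(.498,.181)
for z0,z1 in((.152,.17),(.14,.17),(.06,.095),(.08,.1)):
    s=near(c,.08,z0,z1);print(z0,len(s),s[:,2].mean(),cv2.minEnclosingCircle(s[:,:2].astype(np.float32)))
s=near((.553,-.086),.035,.085,.1);print(s.mean(0),len(s),cv2.minAreaRect(s[:,:2].astype(np.float32)))
s=near((.62,-.02),.03,.1,.13);print(s.mean(0),s[:,2].max(),cv2.minEnclosingCircle(s[:,:2].astype(np.float32)))
for n in("top0","scene0"):
    P,im2,d=cloud(n);s=near((.553,-.086),.035,.085,.1);print(n,s.mean(0),len(s),cv2.minAreaRect(s[:,:2].astype(np.float32)))
cv2.imwrite("pics/c1.png",cv2.resize(im[60:130,185:255,::-1],None,fx=8,fy=8,interpolation=cv2.INTER_CUBIC))
E
```

```text
cam [0.522 0.154 0.423]
0.152 723 0.1543766955021005 ((0.49681389331817627, 0.17947255074977875), 0.017820509150624275)
0.14 1746 0.1506419680427369 ((0.49662473797798157, 0.1794510930776596), 0.022982746362686157)
0.06 4311 0.0844661623145363 ((0.4966976046562195, 0.1793309450149536), 0.05085808411240578)
0.08 3574 0.08816863164774039 ((0.49844619631767273, 0.17902863025665283), 0.046862587332725525)
[ 0.55299846 -0.08733067  0.09142417] 625 ((0.5533758401870728, -0.08909665793180466), (0.033934690058231354, 0.024884190410375595), 46.10102081298828)
[ 0.6183934  -0.01971665  0.10743114] 0.11249917632745589 ((0.6191321015357971, -0.021688178181648254), 0.009777745231986046)
top0 [ 0.55521546 -0.08676207  0.09228205] 103 ((0.5554633736610413, -0.08731894195079803), (0.03326153755187988, 0.024459216743707657), 44.62346649169922)
scene0 [ 0.55264509 -0.0904256   0.09126963] 213 ((0.5541523694992065, -0.08818227797746658), (0.03409240022301674, 0.023895500227808952), 45.695552825927734)
```

View pics/c1.png

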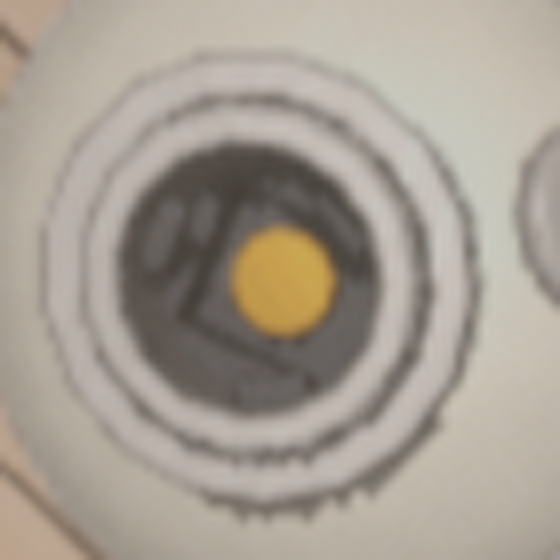

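The crop shows the open square hole, with a corner at (185,310) and edges running to (310,380) and (235,215). I'll work out its world angle.

```bash
python3 - <<'E'
import numpy as np
f=np.load("pics/w1.npz");E=f["extrinsics"];R=E[:3,:3];C=-R.T@E[:3,3]
def w(a,b,z=.132):
    u,v=a/8+185-.5,b/8+60-.5
    r=R.T@np.array([(u-f["cx"])/f["fx"],(v-f["cy"])/f["fy"],1]);return C+r*(z-C[2])/r[2]
c=w(185,310);
for p in((310,380),(235,215)):
    q=w(*p)-c;print(c.round(4),np.hypot(*q[:2]),np.degrees(np.arctan2(q[1],q[0])))
E
```

```text
[0.4876 0.1849 0.132 ] 0.015717475508210392 -73.8996093255787
[0.4876 0.1849 0.132 ] 0.01176857199867285 14.133159680453856
```

```bash
python3 -m crank '.027 .076 0 0;.027 .076 0 0;0 0 -.04 0;0 0 -.08 0;0 0 -.08 0'
python3 -m crank '0 0 -.08 0;0 0 -.047 0;0 0 0 0;0 0 0 0;0 0 0 0'
```

```text
t: 2.23
tool_pos: [0.4979, 0.1757, 0.1821]
tool_rot: [2.904, 1.196, 0.007]
contact_force: [-0.0, 0.3, -0.6]
opening: 0.0851
grip_force: 0.0
t: 2.65
tool_pos: [0.4981, 0.1756, 0.12]
tool_rot: [2.905, 1.195, 0.005]
contact_force: [0.6, -0.7, 1.1]
opening: 0.085
grip_force: 0.0
```

```bash
python3 -m crank '0 .009 -.005 0;0 0 0 0;0 0 0 0;0 0 0 0;0 0 0 0' 30 30
python3 -m crank '0 0 0 0;0 0 0 0;0 0 0 0;0 0 0 0;0 0 0 0'
```

```text
t: 3.07
tool_pos: [0.4973, 0.1813, 0.1172]
tool_rot: [-2.904, -1.196, -0.003]
contact_force: [-2.5, 1.2, 5.8]
opening: 0.0449
grip_force: 30.0
t: 3.48
tool_pos: [0.4972, 0.1813, 0.1171]
tool_rot: [-2.904, -1.196, -0.003]
contact_force: [-1.7, 0.6, 6.4]
opening: 0.0451
grip_force: 30.0
```

```bash
python3 -m crank '0 0 0 0;0 0 -.006 0;0 0 -.006 0;0 0 -.006 0;0 0 0 0' 30 60
python3 -m crank '0 0 -.003 0;0 0 -.003 0;0 0 0 0;0 0 0 0;0 0 0 0'
```

```text
t: 3.9
tool_pos: [0.4973, 0.1813, 0.1088]
tool_rot: [-2.904, -1.196, -0.002]
contact_force: [-5.1, -0.7, 9.5]
opening: 0.0444
grip_force: 60.3
t: 4.32
tool_pos: [0.4973, 0.1813, 0.1065]
tool_rot: [-2.904, -1.196, -0.002]
contact_force: [-6.6, 0.1, 12.9]
opening: 0.0441
grip_force: 60.6
```

```bash
python3 -m crank '0 0 -.002 0;0 0 0 0;0 0 -.002 0;0 0 0 0;0 0 0 0'
```

```text
t: 4.73
tool_pos: [0.4974, 0.1813, 0.1062]
tool_rot: [-2.904, -1.197, -0.001]
contact_force: [-11.4, -1.8, 21.3]
opening: 0.0445
grip_force: 61.5
```

```bash
python3 -m crank '0 0 0 0;0 0 0 0;0 0 0 0;0 0 0 0;0 0 0 0' 100
python3 -m crank '0 0 .04 0;0 0 .08 0;0 0 .08 0;0 0 .08 0;0 0 .04 0'
python3 -m crank '-.05 -.06 0 0;0 -.03 0 0;0 0 0 0;0 0 0 0;0 0 0 0'
python3 - <<'E'
from station import ctrl
import cv2,numpy as np
from h import *
im,d=ctrl.get_image("wrist");c=ctrl.get_calibration("wrist")
np.savez("pics/w2.npz",im=im,d=d,**c)
P,im,d=cloud("w2")
m=(d>0)&(np.hypot(P[...,0]-.497,P[...,1]-.1795)<.026)&(P[...,2]>.11)
r=np.hypot(P[...,0]-.497,P[...,1]-.1795);print(P[m&(r>.0195)&(r<.0225)][:,2].round(4)[::25], P[m&(r<.017)&(r>.0145)][:,2].mean())
v,u=np.where(m);v,u=int(v.mean()),int(u.mean());print(u,v)
for z0,z1 in((.152,.17),(.13,.15)):
    s=P[m&(P[...,2]>z0)&(P[...,2]<z1)];print(cv2.minEnclosingCircle(s[:,:2].astype(np.float32)))
x=im[max(0,v-45):v+45,max(0,u-45):u+45,::-1];print(max(0,v-45),max(0,u-45))
cv2.imwrite("pics/c2.png",cv2.resize(x,None,fx=6,fy=6,interpolation=cv2.INTER_CUBIC))
E
```

```text
t: 5.15
tool_pos: [0.4964, 0.1804, 0.1008]
tool_rot: [-2.905, -1.196, 0.001]
contact_force: [-0.2, -0.4, -0.4]
opening: 0.0859
grip_force: 0.0
t: 5.57
tool_pos: [0.4984, 0.1809, 0.2671]
tool_rot: [2.904, 1.196, 0.011]
contact_force: [0.8, -0.1, 1.5]
opening: 0.0856
grip_force: 0.0
t: 5.98
tool_pos: [0.4718, 0.1359, 0.2609]
tool_rot: [-2.904, -1.196, 0.0]
contact_force: [0.9, -0.3, -0.6]
opening: 0.0851
grip_force: 0.0
[0.1411 0.1409 0.1406 0.1397 0.1417 0.1419 0.139  0.1541 0.1415 0.1399
 0.1414 0.1409 0.1416 0.1406 0.1407 0.1393] 0.1524295260965636
241 124
((0.49722719192504883, 0.1818113476037979), 0.01792001724243164)
((0.49723297357559204, 0.18195046484470367), 0.02301408350467682)
79 196
```

View pics/c2.png

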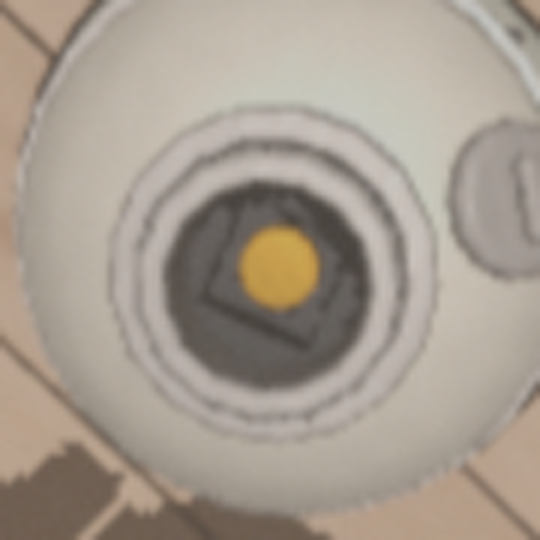

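The sleeve is latched: its top is at 0.141, against 0.149 before. The square's lower edge now runs (207,297)→(308,347) and its left edge (207,297)→(235,215). I'll measure its angle again, then go to the crank.

```bash
python3 - <<'E'
import numpy as np
f=np.load("pics/w2.npz");E=f["extrinsics"];R=E[:3,:3];C=-R.T@E[:3,3]
def w(a,b,z=.132):
    u,v=a/6+196-.5,b/6+79-.5
    r=R.T@np.array([(u-f["cx"])/f["fx"],(v-f["cy"])/f["fy"],1]);return C+r*(z-C[2])/r[2]
c=w(207,297)
for p in((308,347),(235,215)):
    q=w(*p)-c;print(c.round(4),np.hypot(*q[:2]),np.degrees(np.arctan2(q[1],q[0])))
E
python3 -m crank '.033 -.075 0 0;.033 -.075 0 0;.033 -.075 0 0;.033 -.075 0 0;.03 -.075 0 0'
python3 -m crank '.003 -.075 0 0;0 0 0 0;0 0 0 0;0 0 0 0;0 0 0 0'
```

```text
[0.4879 0.1869 0.132 ] 0.016055913981730743 -71.55347793588736
[0.4879 0.1869 0.132 ] 0.012203736956637557 24.27988597512747
t: 6.45
tool_pos: [0.5537, -0.053, 0.2609]
tool_rot: [-2.904, -1.198, 0.0]
contact_force: [-0.2, 1.0, 1.2]
opening: 0.0857
grip_force: 0.0
t: 6.87
tool_pos: [0.5543, -0.0881, 0.261]
tool_rot: [-2.903, -1.199, 0.0]
contact_force: [-0.9, -0.2, -0.0]
opening: 0.085
grip_force: 0.0
```

```bash
python3 -m crank '0 0 -.08 0;0 0 -.08 0;0 0 -.08 0;0 0 -.08 0;0 0 -.05 .005'
python3 -m crank '0 0 -.036 0;0 0 0 0;0 0 0 0;0 0 0 0;0 0 0 0'
python3 -m crank '0 0 0 0;0 0 0 0;0 0 0 0;0 0 0 0;0 0 0 0' 0 40
python3 -m crank '0 0 0 0;0 0 0 0;0 0 0 0;0 0 0 0;0 0 0 0'
```

```text
t: 7.28
tool_pos: [0.5517, -0.0869, 0.0719]
tool_rot: [-2.895, -1.21, 0.006]
contact_force: [-1.2, 0.2, -0.1]
opening: 0.0854
grip_force: 0.0
t: 7.7
tool_pos: [0.556, -0.0894, 0.0609]
tool_rot: [2.897, 1.208, 0.005]
contact_force: [0.1, -1.1, 0.6]
opening: 0.0853
grip_force: 0.0
t: 8.12
tool_pos: [0.5542, -0.0895, 0.0585]
tool_rot: [-2.9, -1.207, -0.0]
contact_force: [0.3, 1.8, 4.4]
opening: 0.0256
grip_force: 3.2
t: 8.53
tool_pos: [0.5544, -0.0896, 0.0586]
tool_rot: [2.9, 1.208, 0.0]
contact_force: [-0.7, -0.6, 2.9]
opening: 0.0234
grip_force: 40.4
```

```bash
python3 -m crank '0 0 0 0;0 0 .02 0;0 0 .03 0;0 0 .04 0;0 0 .06 0' 0 60
python3 -m crank '0 0 .08 0;0 0 .08 0;0 0 .08 0;0 0 .02 0;0 0 0 0'
python3 -m crank '-.0166 .0773 0 -.043;-.0166 .0773 0 -.043;-.0166 .0773 0 -.043;-.0166 .0773 0 -.043;-.0166 .0773 0 -.043'
python3 -m crank '-.0166 .0773 0 -.043;-.0166 .0773 0 -.042;0 0 0 0;0 0 0 0;0 0 0 0'
python3 - <<'E'
from station import ctrl
import cv2,numpy as np
o=ctrl.get_obs();r=o["tool_rot"];print(o["tool_pos"],o["tool_rot"],np.degrees(2*np.arctan2(r[1],r[0])),o["contact_force"],o["wrist_torque"],o["opening"])
im,d=ctrl.get_image("scene");c=ctrl.get_calibration("scene")
np.savez("pics/s3.npz",im=im,d=d,**c)
a=cv2.resize(im[100:260,190:300,::-1],None,fx=3.5,fy=3.5,interpolation=cv2.INTER_CUBIC)
im,d=ctrl.get_image("wrist");c=ctrl.get_calibration("wrist")
np.savez("pics/w3.npz",im=im,d=d,**c)
b=cv2.resize(im[:,60:420,::-1],None,fx=1.1,fy=1.1)
cv2.imwrite("pics/c3.png",np.hstack([a[:422],b[:422]]))
print(a.shape,b.shape)
E
```

```text
t: 8.95
tool_pos: [0.5513, -0.0885, 0.1304]
tool_rot: [-2.895, -1.206, 0.009]
contact_force: [-0.0, -0.2, -2.8]
opening: 0.0232
grip_force: 59.0
t: 9.37
tool_pos: [0.556, -0.0899, 0.2683]
tool_rot: [2.895, 1.206, 0.01]
contact_force: [1.0, -0.5, -2.6]
opening: 0.0233
grip_force: 59.3
t: 9.78
tool_pos: [0.5104, 0.1052, 0.2593]
tool_rot: [-3.062, -0.697, 0.009]
contact_force: [0.9, 0.3, -2.6]
opening: 0.0235
grip_force: 59.7
t: 10.2
tool_pos: [0.4949, 0.1808, 0.2604]
tool_rot: [3.101, 0.499, -0.007]
contact_force: [-0.5, -0.6, -2.4]
opening: 0.0236
grip_force: 60.2
[0.49493224 0.18082273 0.26044003] [ 3.10097642  0.49900282 -0.00707834] 18.283104772661495 [-0.46505318 -0.57614846 -2.35250864] [-0.03816494 -0.04066841  0.05753948] 0.023581411473723012
(560, 385, 3) (422, 396, 3)
```

View pics/c3.png

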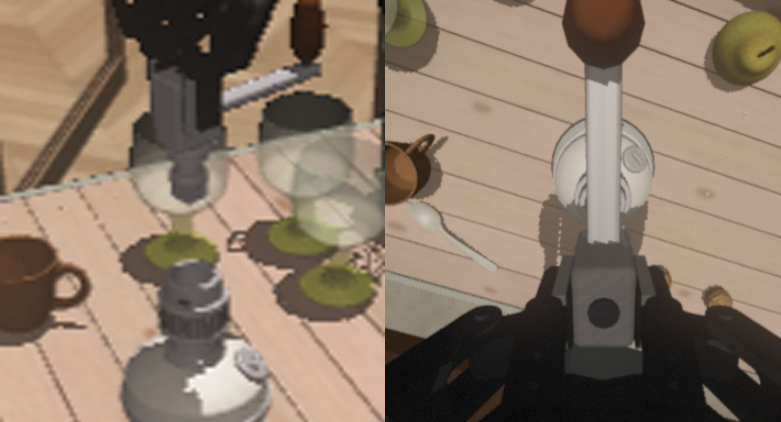

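The crank hangs upright in the grip above the coupler. The left picture shows its tip just above the mouth, and the right one shows the block at (603,305) between the pads. I'll measure its offset in the grip.

```bash
python3 - <<'E'
from h import *
import cv2
from station import ctrl
o=ctrl.get_obs();print(o["tool_pos"],o["tool_rot"])
t=np.array([.4949,.1808])
for n in("w3","s3"):
    P,im,d=cloud(n)
    m=(d>0)&(np.hypot(P[...,0]-t[0],P[...,1]-t[1])<.04)
    s=P[m&(P[...,2]>.285)&(P[...,2]<.30)];print(n,len(s),s[:,2].mean() if len(s) else 0)
    if len(s)>20: print(cv2.minAreaRect(s[:,:2].astype(np.float32)))
    s=P[m&(P[...,2]>.195)&(P[...,2]<.245)]
    if len(s)>5: print("shank",len(s),s.min(0),s.max(0))
    k=(d>0)&(np.hypot(P[...,0]-t[0]-.09,P[...,1]-t[1]-.03)<.03)&(P[...,2]>.27)
    s=P[k]
    if len(s)>5: print("knob",s.mean(0),s[:,2].max(),cv2.minEnclosingCircle(s[:,:2].astype(np.float32)))
E
```

```text
[0.49575296 0.17996804 0.26156781] [ 3.10184902  0.49534916 -0.00431011]
w3 6005 0.2942226100187525
((0.49949249625205994, 0.18050579726696014), (0.04029441624879837, 0.04097375646233559), 59.049983978271484)
knob [0.57973796 0.20763773 0.29849949] 0.31633143208697223 ((0.5758749842643738, 0.20606543123722076), 0.020612699910998344)
s3 184 0.2924502639508956
((0.4923321604728699, 0.18053747713565826), (0.026347536593675613, 0.05409751832485199), 14.844711303710938)
shank 136 [0.48443748 0.16883885 0.21180649] [0.5074454  0.1878354  0.24415821]
knob [0.58428697 0.20507532 0.29448661] 0.31289040857113687 ((0.5847880840301514, 0.20840081572532654), 0.013472046703100204)
```

```bash
python3 - <<'E'
from h import *
P,im,d=cloud("s3");L=P@np.array([.9219,-.3875,0])
m=(d>0)&(np.hypot(P[...,0]-.496,P[...,1]-.180)<.03)
for n,z0,z1 in(("tip",.213,.226),("collar",.226,.231),("neck",.232,.24),("tube",.145,.155),("sleeve",.115,.14)):
    l=L[m&(P[...,2]>z0)&(P[...,2]<z1)];print(n,len(l),l.min().round(4),l.max().round(4),((l.min()+l.max())/2).round(4))
P,im,d=cloud("w3")
m=(d>0)&(P[...,2]>.291)&(P[...,2]<.297)&(np.hypot(P[...,0]-.498,P[...,1]-.18)<.05)
v,u=np.where(m&(im.min(-1)>90));s=P[v,u];import cv2
a=np.radians(18);e=np.array([[np.cos(a),np.sin(a)],[-np.sin(a),np.cos(a)]])
w=(s[:,:2]-[.4955,.1803])@e.T;print(len(w),np.percentile(w,[1,5,50,95,99],axis=0))
E
```

```text
tip 50 0.3774 0.3988 0.3881
collar 35 0.3758 0.3989 0.3873
neck 21 0.3762 0.399 0.3876
tube 119 0.371 0.4064 0.3887
sleeve 197 0.3661 0.4108 0.3884
83 [[-0.01349115 -0.01404   ]
 [-0.01307652 -0.01057575]
 [ 0.01464716 -0.00280186]
 [ 0.01755388  0.00771619]
 [ 0.01792824  0.0086405 ]]
```

```bash
python3 -m crank '.001 .002 -.03 0;0 0 -.04 0;0 0 -.03 0;0 0 -.01 0;0 0 0 0'
python3 -m crank '0 0 0 0;0 0 0 0;0 0 0 0;0 0 -.003 0;0 0 -.003 0'
```

```text
t: 10.72
tool_pos: [0.4957, 0.1807, 0.2059]
tool_rot: [3.102, 0.494, -0.007]
contact_force: [-0.2, -0.8, -2.2]
opening: 0.0227
grip_force: 60.1
t: 11.13
tool_pos: [0.4971, 0.1822, 0.2062]
tool_rot: [-3.102, -0.497, -0.003]
contact_force: [0.1, 0.3, -3.2]
opening: 0.0232
grip_force: 60.1
```

```bash
python3 -m crank '0 0 -.003 0;0 0 -.003 0;0 0 -.003 0;0 0 0 0;0 0 0 0'
python3 -m crank '0 0 -.003 0;0 0 -.003 0;0 0 0 0;0 0 0 0;0 0 0 0'
```

```text
t: 11.55
tool_pos: [0.4964, 0.1821, 0.2005]
tool_rot: [3.102, 0.497, -0.001]
contact_force: [-0.9, -0.5, -3.0]
opening: 0.023
grip_force: 60.1
t: 11.97
tool_pos: [0.4966, 0.1821, 0.1978]
tool_rot: [3.102, 0.497, -0.0]
contact_force: [-0.5, -0.2, -2.3]
opening: 0.0236
grip_force: 60.1
```

```bash
python3 -m crank '-.001 -.002 -.003 0;0 0 -.003 0;0 0 -.003 0;0 0 0 0;0 0 0 0'
python3 -m crank '0 0 -.003 0;0 0 -.003 0;0 0 -.003 0;0 0 0 0;0 0 0 0'
```

```text
t: 12.38
tool_pos: [0.4959, 0.1811, 0.1931]
tool_rot: [-3.102, -0.497, 0.001]
contact_force: [-0.3, 0.2, -1.6]
opening: 0.0234
grip_force: 60.1
t: 12.8
tool_pos: [0.4959, 0.1811, 0.1886]
tool_rot: [3.102, 0.497, -0.001]
contact_force: [-0.4, 0.1, -2.2]
opening: 0.0231
grip_force: 60.1
```

```bash
python3 -m crank '0 0 -.003 0;0 0 -.003 0;0 0 -.003 0;0 0 -.003 0;0 0 0 0'
python3 -m crank '0 0 -.002 0;0 0 -.002 0;0 0 -.002 0;0 0 0 0;0 0 0 0'
```

```text
t: 13.22
tool_pos: [0.4958, 0.1811, 0.1823]
tool_rot: [3.102, 0.497, -0.001]
contact_force: [-0.0, -0.6, -2.5]
opening: 0.0233
grip_force: 60.1
t: 13.63
tool_pos: [0.4961, 0.1811, 0.1797]
tool_rot: [-3.102, -0.497, 0.0]
contact_force: [0.2, -0.1, -3.1]
opening: 0.0232
grip_force: 60.1
```

```bash
python3 -m crank '0 0 -.002 0;0 0 -.002 0;0 0 0 0;0 0 0 0;0 0 0 0'
```

```text
t: 14.05
tool_pos: [0.4961, 0.1811, 0.1778]
tool_rot: [-3.102, -0.497, -0.0]
contact_force: [-0.1, 0.3, -2.8]
opening: 0.0232
grip_force: 60.1
```

```bash
python3 -m crank '0 0 -.002 0;0 0 -.002 0;0 0 0 0;0 0 0 0;0 0 0 0'
python3 -m crank '0 0 -.002 0;0 0 -.002 0;0 0 0 0;0 0 0 0;0 0 0 0'
```

```text
t: 14.47
tool_pos: [0.4961, 0.1811, 0.1758]
tool_rot: [-3.102, -0.497, -0.0]
contact_force: [-1.1, -0.1, -2.1]
opening: 0.0234
grip_force: 60.1
t: 14.88
tool_pos: [0.4962, 0.1811, 0.1741]
tool_rot: [-3.102, -0.497, -0.001]
contact_force: [-0.8, 0.6, -0.4]
opening: 0.0236
grip_force: 60.5
```

```bash
python3 -m crank '0 0 -.002 0;0 0 0 0;0 0 -.001 0;0 0 0 0;0 0 0 0'
python3 -m crank '0 0 -.001 0;0 0 0 0;0 0 -.001 0;0 0 0 0;0 0 0 0'
```

```text
t: 15.3
tool_pos: [0.4962, 0.1811, 0.1725]
tool_rot: [-3.102, -0.497, -0.001]
contact_force: [0.1, -0.2, 1.9]
opening: 0.0234
grip_force: 60.7
t: 15.72
tool_pos: [0.496, 0.1811, 0.1709]
tool_rot: [-3.102, -0.497, 0.0]
contact_force: [1.4, 0.9, -1.9]
opening: 0.0234
grip_force: 60.5
```

```bash
python3 -m crank '0 0 -.001 0;0 0 0 0;0 0 -.001 0;0 0 0 0;0 0 0 0'
python3 - <<'E'
from station import ctrl
from h import *
im,d=ctrl.get_image("scene");c=ctrl.get_calibration("scene");np.savez("pics/s4.npz",im=im,d=d,**c)
for n in("scene0","s3","s4"):
    P,im,d=cloud(n);r=np.hypot(P[...,0]-.497,P[...,1]-.1806)
    z=P[(d>0)&(r>.019)&(r<.026)&(P[...,2]>.1)&(P[...,2]<.165)][:,2];print(n,len(z),np.percentile(z,[2,50,90,98]))
print(ctrl.get_obs()["contact_force"])
E
```

```text
t: 16.13
tool_pos: [0.496, 0.1811, 0.1702]
tool_rot: [3.102, 0.497, -0.0]
contact_force: [0.9, -0.3, -0.8]
opening: 0.0231
grip_force: 60.5
scene0 207 [0.12421589 0.13835682 0.14849214 0.14942906]
s3 198 [0.11610619 0.12987032 0.14079182 0.14215007]
s4 211 [0.12358691 0.13783312 0.14888459 0.14969461]
[ 0.88887612  0.39195827 -0.88594705]
```

The sleeve has sprung back up, with its top at 0.149, so the crank is locked. I'm releasing the crank and rising clear.

```bash
python3 -m crank '0 0 0 0;0 0 0 0;0 0 0 0;0 0 0 0;0 0 0 0' 100
python3 -m crank '0 0 .02 0;0 0 .05 0;0 0 .07 0;0 0 .07 0;0 0 .03 0'
python3 -m crank '0 0 0 0;0 0 0 0;0 0 0 0;0 0 0 0;0 0 0 0'
python3 - <<'E'
from station import ctrl
from h import *
import cv2
im,d=ctrl.get_image("scene");c=ctrl.get_calibration("scene");np.savez("pics/s5.npz",im=im,d=d,**c)
P,im,d=cloud("s5");r=np.hypot(P[...,0]-.497,P[...,1]-.1806)
z=P[(d>0)&(r>.019)&(r<.026)&(P[...,2]>.1)&(P[...,2]<.153)][:,2];print(np.percentile(z,[2,50,98]))
s=P[(d>0)&(r<.02)&(P[...,2]>.15)&(P[...,2]<.23)];print("block top (expect ~.203)",np.percentile(s[:,2],98),s.mean(0))
cv2.imwrite("pics/c5.png",cv2.resize(im[100:260,190:350,::-1],None,fx=3.5,fy=3.5))
E
```

```text
t: 16.6
tool_pos: [0.4961, 0.1811, 0.1704]
tool_rot: [-3.102, -0.497, -0.0]
contact_force: [-0.2, -0.0, 0.1]
opening: 0.0821
grip_force: 0.0
t: 17.02
tool_pos: [0.4977, 0.1815, 0.297]
tool_rot: [-3.102, -0.497, -0.013]
contact_force: [-0.1, -0.1, -0.3]
opening: 0.0851
grip_force: 0.0
t: 17.43
tool_pos: [0.4953, 0.181, 0.2882]
tool_rot: [3.102, 0.497, -0.006]
contact_force: [-0.2, 0.4, -0.3]
opening: 0.0853
grip_force: 0.0
[0.1243096  0.13783079 0.14976093]
block top (expect ~.203) 0.20548620131271006 [0.49480512 0.17369191 0.18081198]
```

View pics/c5.png

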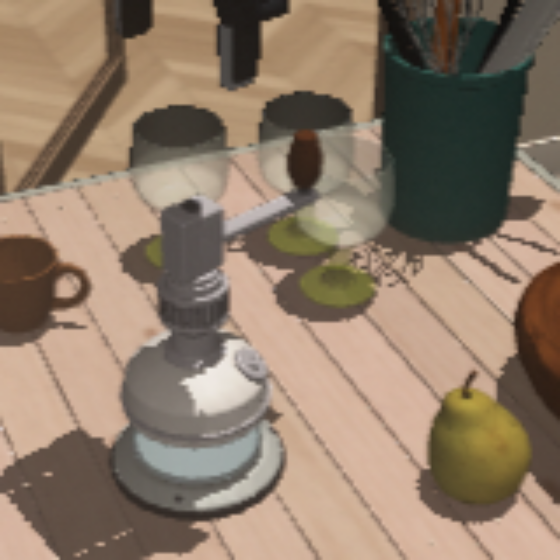

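The crank (block at (192,240)) stands upright and released, the sleeve is up, and the pear and cup haven't moved. I'm handing the job in.

```bash
python3 -c "
from station import ctrl
print(ctrl.finish_job())"
```

```text
the job is handed in; nothing more can be done
None
```

The crank is in the coupler and locked, with the sleeve back up and the arm clear; I handed the job in at about 17.5 s, no verdict was returned, and the shoulder measured roughly 0–2.5 mm above the mouth.

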